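Take a bore reading with a telescoping gauge

TASK

Measure the bore of the round bearing housing with the telescoping gauge that hangs in the grey block stand: with its plungers still locked in, push the gauge all the way into the bore until its collar is pressed firmly, but not hard (about 10 N), on the rim of the housing, then press the button on its top so that the plungers spring out against the bore, and let the button come back up to lock them. Draw the gauge straight out so that it keeps the reading, hang it upright in its stand again with the collar resting on the block, and let go. Never force it, and leave the reel, the bearing and the screwdriver where they are.

Things in the scene. Friction and masses are not known exactly. Their poses are not given: they have to be found in the camera images.
- gauge: telescoping bore gauge, upright, about 0.4 kg (hidden change up to 20 %). Origin: middle of its lower end; z up its axis, y along the plungers. Going up: cross tube 15 mm thick, 36 mm long along y (0 to 15 mm); centring disc 41 mm across (16 to 41 mm); collar 66 mm across (41 to 47 mm); knurled round handle 26 mm across (47 to 97 mm); black button (to 111 mm)
- collar: the gauge's collar, steel disc 66 mm in diameter, 6 mm thick, its underside 41 mm above the gauge's lower end; same frame as gauge. It is the stop: it bears on the housing's raised rim when the gauge is home, and on the stand's top when it hangs there
- shoe_tip (a point): tip of one of the two sprung centring shoes that stand out of the gauge's disc along +x and -x, 21 mm above its lower end; 50 mm over the tips when free. In the bore each presses with about 4.5 N: in the lead-in taper the gauge needs up to about 15 N of push, deeper the drag is about 4 N, and it may not fall home by its own weight
- gauge_handle (a point): middle of the gauge's knurled handle (26 mm in diameter, 50 mm long), on the axis, 72 mm above the gauge's lower end, 25 mm above the collar's top and 39 mm below the button's top; the place to grip. Axes as gauge
- button_top (a point): middle of the top of the lock button, a black cap 22 mm in diameter on top of the handle, its top 14 mm above the handle. Pressed straight down it begins to give at about 8 N, moves 5 mm and is at its hard stop at about 10 N; from about 1 mm down the plungers are free and spring out; let go, it springs back up and locks them where they are
- lock_button (a joint): how far the lock button is pressed: 0 = up, plungers locked; 0.005 m = fully pressed, plungers free
- tip_a (a point): outer end of the plunger on the gauge's +y side, 8 mm above the gauge's lower end. The plungers are steel rods 10 mm thick with round ends. They start locked in, 40 mm over the two tips; free, they spring out to 50 mm with 2 to 3 N each; in the bore they stop at its wall. The lock holds each against 7 N or more
- tip_b (a point): outer end of the plunger on the gauge's -y side, as tip_a
- housing: round bare-steel bearing housing, bolted to the bench on a dark foot ring with two bolted feet, 88 mm in diameter, 60 mm high, the larger bore of the two castings. Origin: centre of its underside, z up. Fixed, but its place differs
- bore_mouth (a point): centre of the bore at the housing's fixed top face, 60 mm above the bench. The bore is 44 mm in diameter, right through; a lead-in taper runs from 53 mm at the face to 44 mm at 8 mm depth. Around the mouth a rigid steel rim (55 mm inside, 80 mm outside) stands proud of the face by 1 to 7 mm, differently each time and not reported: the gauge is home when its collar bears on that rim
- pillow_block: square dark casting with two bolted feet, 64 x 64 mm, 50 mm high, with a 30 mm bore; not part of the job. Fixed, but its place differs. Origin: centre of its underside
- stand_mouth (a point): centre of the round hole of the gauge's stand, at its top face, 55 mm above the bench. The stand is a grey plastic block 90 x 90 x 55 mm, fixed, its place differs; the hole is 54 mm in diameter and goes through; the gauge hangs in it by its collar, lower end 14 mm above the bench
- reel: small black wire reel standing on its end, 84 mm in diameter, 50 mm high; leave alone. Origin: centre of its underside
- bearing: ball-bearing-sized steel ring, 62 mm outside, 30 mm inside, 16 mm high; leave alone. Origin: centre of its underside
- driver: screwdriver with a black handle lying on the bench; leave alone
Mind the look-alikes: they are no part of the job. Leave any blue or purple look-alike of the gauge alone.

How it is judged:
On the way, in this order (a step that is already met when the one before it is completed fails the run):
1. the gauge is fully home in the housing's bore with its plungers still locked in, its collar pressed on the rim (horizontal distance between gauge and bore_mouth below 0.003 m and angle between gauge's own z axis and vertical below 0.05 rad and z of gauge in the frame of bore_mouth below -0.033 m and distance between tip_a and tip_b below 0.0415 m and contact force between collar and housing above 4 N), for 0.1 s.
2. still home, the plungers have sprung out against the bore and the button is up again (horizontal distance between gauge and bore_mouth below 0.003 m and angle between gauge's own z axis and vertical below 0.05 rad and z of gauge in the frame of bore_mouth below -0.033 m and distance between tip_a and tip_b above 0.043 m and value of joint lock_button below 0.001 m), for 0.2 s.
3. the gauge is out of the bore and has kept the reading (z of gauge in the frame of bore_mouth above 0.005 m and distance between tip_a and tip_b between 0.043 and 0.046 m), for 0.1 s.
At the end, for the whole second after the job is handed in: The gauge hangs upright (within 3.4 degrees) in the stand's hole, within 8 mm of its centre, collar on the block (within 2.5 mm), at rest and let go, button up, its plungers locked at the bore's 44 mm (43.0 to 46 mm over the tips) (horizontal distance between gauge and stand_mouth below 0.008 m and angle between gauge's own z axis and vertical below 0.06 rad and z of gauge in the frame of stand_mouth below -0.0385 m and distance between tip_a and tip_b between 0.043 and 0.046 m and value of joint lock_button below 0.001 m and linear speed of gauge below 0.02 m/s); the robot touches nothing.
It fails at once if the collar is rammed onto the housing (more than 35 N) (contact force between collar and housing above 35 N).
It fails at once if the gauge is forced or wrenched in the bore (more than 60 N in all) (contact force between gauge and housing above 60 N).
It fails at once if the reel, the bearing or the screwdriver is moved more than 15 mm (distance of any of reel, bearing, driver from where it was at the start of the episode above 0.015 m).
It also fails if it takes over 67 s, if anything falls off the work surface, if the arm or the gripper's body presses on something with over 40 N, if the wrist force passes 120 N, or if a joint passes its speed limit or range.

ROBOT

A 6-joint arm with a two-finger parallel gripper is mounted at the origin on the work surface. World frame = base frame: x ahead of the robot, y to its left, z up, the work surface at z = 0. Lengths are in m, angles in rad, forces in N, time in s.
With the tool pointing down it reaches from about 0.25 to 0.8 m from the base axis. Payload 8.5 kg.
Tool frame: the origin (TCP) lies between the finger pads; the fingertips stand 11 mm ahead of it and the grasp point (between the pads) lies 8 mm behind it; z points along the fingers, y is the direction in which the jaws open and shut (so a half turn about z gives the same grasp; the last joint's range is limited). The gripper opens to 85 mm and grips with 20 to 120 N. Pads are 22 mm wide; open, the fingers measure 114 mm over their backs; the gripper's body (76 mm by 85 mm) begins 54 mm behind the grasp point. The pads swing forward as they close: fully open they stand 13 mm farther back than shut.
Start: joints at [-1.142, 0.238, -0.013, 1.319, 0, 1.571], TCP at [0.218, -0.477, 0.214] pointing down, gripper open.
Joint ranges: [-2.66, 2.66], [-1.03, 1.9], [-1.14, 1.46], [-1.82, 2.27], [-1.45, 1.34], [-3.14, 3.14]. Speed limits (rad/s): [2.22, 2.22, 2.79, 3.14, 3.14, 3.14].

INTERFACE

Orientations are given as [roll, pitch, yaw] about the fixed x, y, z axes, in that order (R = Rz(yaw) Ry(pitch) Rx(roll)).
In Python, from station import r gives the robot as it stands.
- The arm moves only by the shell command python3 -m creep 'ROWS' [FORCE]. ROWS is a JSON object of lists of equal length, an entry for each row: "delta_rot": the turn, a rotation vector about the world's x, y, z in units of 8 degrees (1.0 is 8 degrees), a list of three; "slide": the shift along the world's x, y, z in units of 40 mm (1.0 is 40 mm), a list of three; "jaw": the gripper command: -1 is shut, 1 is fully open, values between are in proportion. In form: {"delta_rot": [[wx, wy, wz], ...], "slide": [[tx, ty, tz], ...], "jaw": [jaw, ...]}. A call has 1 to 12 rows; each row is the pose to reach, as a shift and turn from the pose commanded when the call began; what a row does not reach only later rows make up. A row lasts 1/10 s, in which the tool goes at most 50 mm and 8.59 degrees, less where a joint would pass 70% of its speed; a pose out of reach is approached as far as the arm can. A call with a gripper value outside its range is refused whole. The fingers move at their own pace and stop on an object; FORCE is the grip in N (left out, the last holds). Time passes only in rows, so rows that repeat a pose let the fingers close. It gives the time, the measured TCP pose, the force and the opening at its end, in the units of the state.
- r.get_obs(): the state, without advancing time (a new reading comes with each control period).
- r.snapshot(name): name is "scene" or "top"; returns (picture, depth): 384x512x3 uint8, blue, green, red; 384x512 float32, m along the optical axis (not along the pixel's ray), 0 where there is no reading.
- r.camera_params(name): a dict with "intrinsics" (3x3 intrinsics, pixels), "rvec" (rotation vector, rad) and "tvec" (3), from world to camera coordinates, as OpenCV has them. Camera axes: x right, y down, z forward; pixel columns grow to the right and rows downward; lengths in m; the calibration is good to about 2 mm. A picture is of the moment at which its call begins. camera_params takes no time and is no camera call.
- r.close_job(): hands the job in, once; it reports no verdict.
The state is a dict: "time_s": time; "qpos": joint angles; "qd": joint speeds; "effort": joint torques, N m; "ee_pos": TCP position; "tcp_rot": TCP orientation; "wrist_force": force on the tool from outside, world axes, zero at the start; "wrist_torque": the same for the moment, N m; "grip_width": finger opening in m.
Only numpy, scipy, OpenCV 4.12 (cv2) and the standard library are available. Lean on these libraries where they do the work, as an engineer would, in place of code of your own. Each camera call takes 0.05 s, during which the arm holds its last target. There are 200 camera calls.

## Working session

There is one attempt and no reset: what is moved stays moved. The work goes in short steps, Python scripts to look and compute and a shell command to move; the robot and the scene stay as the last step left them, time stands still between calls to the robot, and variables do not carry over. Pictures are saved under pics/ and viewed, about 8 in all and at most 12, crops included, and the job is handed in when it is done.

```bash
mkdir -p pics; ls
cat > h.py <<'E'
import numpy as np, cv2
from station import r
def cam(n):
    p=r.camera_params(n); K=np.array(p["intrinsics"],float); R=cv2.Rodrigues(np.array(p["rvec"],float))[0]; t=np.array(p["tvec"],float).ravel()
    return K,R,t
def ray(n,uv,z):
    K,R,t=cam(n); d=R.T@np.linalg.inv(K)@np.array([uv[0],uv[1],1.]); c=-R.T@t
    return c+d*(z-c[2])/d[2]
def cloud(n,D):
    K,R,t=cam(n); v,u=np.mgrid[:D.shape[0],:D.shape[1]]
    P=np.stack([(u-K[0,2])/K[0,0]*D,(v-K[1,2])/K[1,1]*D,D],-1)
    W=(P-t)@R; W[D<=0]=np.nan; return W
E
python3 - <<'E'
from h import *
ims=[]
for n in("top","scene"):
    p,D=r.snapshot(n); cv2.imwrite(f"pics/{n}0.png",p); np.save(f"{n}0.npy",D); K,R,t=cam(n); print(n,-R.T@t,K[0,0])
print(r.get_obs())
E
```

```text
pics
top [ 0.43472266 -0.02817212  1.43224459] 400.02001311914626
scene [ 0.96032478 -0.6662643   0.64232366] 382.786774338303
{'time_s': 0.1, 'qpos': array([-1.14200887e+00,  2.38729502e-01, -1.41768731e-02,  1.31922327e+00,
       -4.74736533e-05,  1.57076396e+00]), 'qd': array([ 0.0005017 , -0.00110797,  0.00258352, -0.00075417, -0.00077287,
        0.00092599]), 'effort': array([-1.04207815e-03, -5.39717817e+01,  3.47000420e+01,  1.34268083e-02,
       -5.97126837e-05, -1.29222150e-05]), 'ee_pos': array([ 0.21809336, -0.47710437,  0.21313468]), 'tcp_rot': array([-3.14025934e+00,  4.74304509e-05,  4.28819894e-01]), 'wrist_force': array([0.18400773, 0.34058152, 1.09127559]), 'wrist_torque': array([ 0.01871003,  0.04084713, -0.0219593 ]), 'grip_width': 0.08542323876383504}
```

View pics/top0.png

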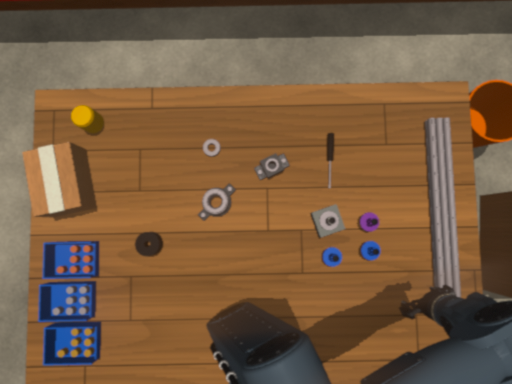

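View pics/scene0.png

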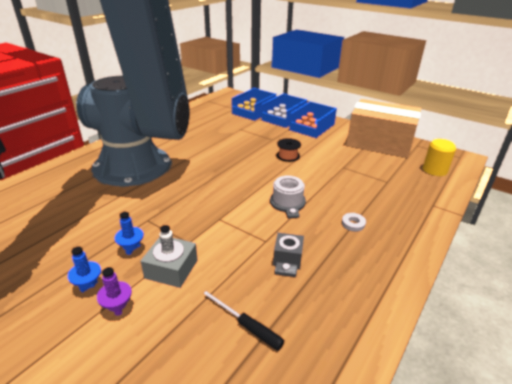

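Top view: the grey stand with the steel gauge is at (329,220). The look-alikes are blue at (332,257) and (370,250), and purple at (369,222), and none of them sits in the stand. The round bare-steel housing is at (217,202). The square casting at (272,166) is the pillow block. Next I confirm with one crop and measure.

Run:
```python
from h import *
D=np.load("top0.npy");W=cloud("top",D);im=cv2.imread("pics/top0.png")
E=np.load("scene0.npy");V=cloud("scene",E);sc=cv2.imread("pics/scene0.png")
a=cv2.resize(im[170:270,180:390],(800,381),interpolation=cv2.INTER_CUBIC)
cv2.imwrite("pics/crop1.png",a)
print("bench z",np.nanmedian(W[230:240,240:300,2]))
def grp(name,W,x0,x1,y0,y1,zs):
    m=(W[...,0]>x0)&(W[...,0]<x1)&(W[...,1]>y0)&(W[...,1]<y1)
    for lo,hi in zs:
        k=m&(W[...,2]>lo)&(W[...,2]<hi); P=W[k]
        if len(P)<4: print(name,lo,hi,len(P));continue
        q=np.argwhere(k)[:,::-1].astype(np.float32)
        (c,rad)=cv2.minEnclosingCircle(P[:,:2].astype(np.float32))
        print(name,lo,hi,len(P),"mean",P.mean(0).round(4),"circ",np.round(c,4),round(rad,4),"min/max",P.min(0).round(3),P.max(0).round(3),"px",q.mean(0).round(1))
for n,u,v in(("stand",329,220),("hous",217,202)):
    c=ray("top",(u,v),.055);print(n,c)
    for nm,X in(("top",W),("scene",V)):
        grp(n+" "+nm,X,c[0]-.06,c[0]+.06,c[1]-.06,c[1]+.06,[(.045,.059),(.0595,.075),(.075,.105),(.105,.14)])
```

```text
bench z -0.0006436589262926913
stand [ 0.44480047 -0.25988928  0.055     ]
stand top 0.045 0.059 451 mean [ 0.4434 -0.2537  0.0545] circ [ 0.4433 -0.2547] 0.0623 min/max [ 0.387 -0.311  0.045] [ 0.499 -0.202  0.059] px [327.2 220.5]
stand top 0.0595 0.075 160 mean [ 0.4436 -0.2542  0.0621] circ [ 0.4382 -0.2557] 0.0539 min/max [ 0.391 -0.297  0.06 ] [ 0.489 -0.212  0.071] px [327.7 220.4]
stand top 0.075 0.105 11 mean [ 0.4417 -0.2474  0.0904] circ [ 0.443  -0.2519] 0.0123 min/max [ 0.431 -0.255  0.076] [ 0.455 -0.243  0.101] px [327.1 220.9]
stand top 0.105 0.14 51 mean [ 0.4437 -0.2539  0.12  ] circ [ 0.4434 -0.2542] 0.0126 min/max [ 0.431 -0.265  0.106] [ 0.454 -0.244  0.131] px [330.5 220.2]
stand scene 0.045 0.059 827 mean [ 0.4574 -0.2701  0.0534] circ [ 0.4464 -0.2614] 0.063 min/max [ 0.392 -0.318  0.045] [ 0.502 -0.205  0.059] px [168.9 256.7]
stand scene 0.0595 0.075 272 mean [ 0.4509 -0.2669  0.0619] circ [ 0.4467 -0.2623] 0.0328 min/max [ 0.414 -0.295  0.06 ] [ 0.477 -0.231  0.075] px [167.6 251.6]
stand scene 0.075 0.105 141 mean [ 0.4531 -0.268   0.09  ] circ [ 0.4474 -0
[... 266 characters left out ...]
78065 0.055     ]
hous top 0.045 0.059 94 mean [0.518  0.1316 0.0553] circ [0.5181 0.1323] 0.0441 min/max [0.476 0.089 0.046] [0.559 0.175 0.059] px [214.7 200.9]
hous top 0.0595 0.075 279 mean [0.5176 0.1322 0.0641] circ [0.5178 0.132 ] 0.0439 min/max [0.476 0.088 0.06 ] [0.559 0.174 0.073] px [214.3 200.9]
hous top 0.075 0.105 0
hous top 0.105 0.14 0
hous scene 0.045 0.059 251 mean [0.5249 0.1151 0.0532] circ [0.5205 0.1238] 0.0441 min/max [0.477 0.082 0.045] [0.564 0.159 0.059] px [287.5 188.8]
hous scene 0.0595 0.075 243 mean [0.5224 0.1235 0.0633] circ [0.5204 0.1249] 0.0423 min/max [0.481 0.084 0.06 ] [0.561 0.165 0.066] px [288.5 184.1]
hous scene 0.075 0.105 0
hous scene 0.105 0.14 0
```

View pics/crop1.png

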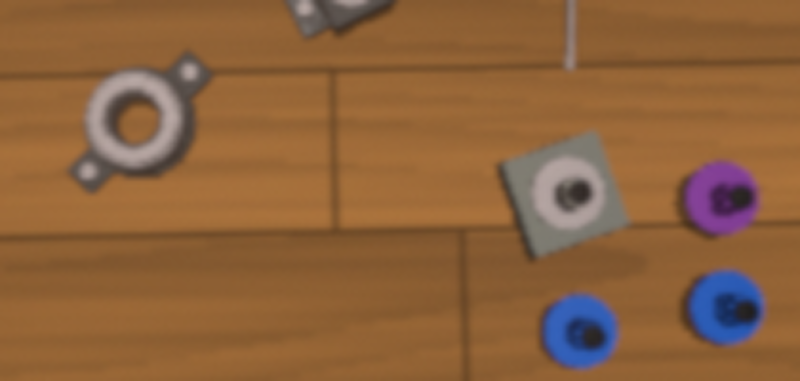

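The crop confirms the bright steel gauge in the grey stand, at crop (572,192), and the round housing at (137,118). The two depth clouds disagree by 8 mm in y, and the top depth looks shifted about 2 px from its picture. I'll use colour rays from both views instead.

Run:
```python
from h import *
im=cv2.imread("pics/top0.png");sc=cv2.imread("pics/scene0.png")
def ell(I,box,fn,tag,n):
    x0,y0,x1,y1=box; c=I[y0:y1,x0:x1].astype(int); m=(fn(c)*255).astype(np.uint8)
    cs,_=cv2.findContours(m,cv2.RETR_EXTERNAL,cv2.CHAIN_APPROX_NONE); k=max(cs,key=cv2.contourArea)
    h=cv2.convexHull(k); e=cv2.fitEllipse(h) if len(h)>4 else cv2.minAreaRect(h); M=cv2.moments(h)
    uv=(M['m10']/M['m00']+x0,M['m01']/M['m00']+y0)
    print(tag,np.round(uv,2),"ell",np.round(np.array(e[0])+[x0,y0],2),np.round(e[1],1)); return np.array(uv)
g=lambda lo,hi=256:(lambda c:(c.min(2)>lo)&(c.max(2)<hi)&(c.max(2)-c.min(2)<45))
dark=lambda c:c.max(2)<75
for th in(130,150):
    a=ell(im,(300,195,352,245),g(th),f"top collar {th}","top"); print(ray("top",a,.0605))
    a=ell(im,(195,180,236,222),g(th),f"top rim {th}","top"); print(ray("top",a,.064))
for lo in (60,75,90):
    a=ell(im,(300,195,352,245),lambda c:(c.min(2)>lo)&(c.max(2)-c.min(2)<40),f"top stand {lo}","top");print(ray("top",a,.055))
a=ell(im,(320,210,340,230),dark,"top button","top");print(ray("top",a,.122))
for th in(130,150):
    a=ell(sc,(140,215,200,290),g(th),f"sc collar+handle {th}","scene")
    a=ell(sc,(265,170,312,215),g(th),f"sc rim {th}","scene");print(ray("scene",a,.064))
a=ell(sc,(155,220,178,240),dark,"sc button","scene");print(ray("scene",a,.120))
A=cv2.resize(sc[165:295,135:320],(740,520),interpolation=cv2.INTER_CUBIC);cv2.imwrite("pics/crop2.png",A)
B=np.load("top0.npy")[180:222:3,195:238:3];print((B*1000).astype(int))
```

```text
top collar 130 [328.92 220.08] ell [328.86 220.11] [18.8 19. ]
[ 0.44450704 -0.25866571  0.0605    ]
top rim 130 [214.52 200.48] ell [214.53 200.45] [23.  23.2]
[0.51895224 0.13124003 0.064     ]
top collar 150 [328.73 220.08] ell [328.68 220.14] [16.7 17. ]
[ 0.44450238 -0.25803122  0.0605    ]
top rim 150 [214.6  200.56] ell [214.57 200.51] [21.  21.5]
[0.51866533 0.13094832 0.064     ]
top stand 60 [327.64 220.61] ell [327.9 220.6] [32.2 33.7]
[ 0.44280879 -0.25514569  0.055     ]
top stand 75 [327.9  220.56] ell [328.   220.56] [32.1 33.6]
[ 0.44295004 -0.25604065  0.055     ]
top stand 90 [328.05 220.39] ell [328.3  220.77] [32.  32.4]
[ 0.44354061 -0.25658114  0.055     ]
top button [331.71 220.  ] ell [331.63 220.  ] [4.4 5.1]
[ 0.44413942 -0.25746642  0.122     ]
sc collar+handle 130 [168.36 252.86] ell [167.3  254.08] [33.3 53.5]
sc rim 130 [289.29 191.49] ell [290.61 193.13] [29.8 40. ]
[0.5439982 0.0919926 0.064    ]
sc collar+handle 150 [168.47 252.58] ell [168.19 253.88] [30.6 50.9]
sc rim 150 [288.65 185.09] ell [288.64 185.12] [18.7 30.1]
[0.52599635 0.11819272 0.064  
[... 519 characters left out ...]
3 1373 1377 1389 1394 1375 1371 1374 1423 1438 1433
  1434]
 [1431 1434 1438 1370 1376 1411 1438 1435 1434 1372 1376 1427 1440 1434
  1432]
 [1429 1427 1439 1366 1381 1432 1435 1432 1438 1379 1371 1420 1435 1431
  1434]
 [1434 1438 1432 1369 1379 1416 1432 1431 1433 1369 1374 1416 1428 1431
  1433]
 [1434 1425 1436 1370 1365 1370 1430 1433 1373 1364 1371 1425 1429 1433
  1428]
 [1430 1435 1418 1421 1366 1365 1368 1366 1366 1372 1422 1425 1434 1432
  1431]
 [1433 1421 1412 1422 1423 1413 1369 1370 1384 1417 1423 1430 1429 1433
  1433]
 [1429 1437 1412 1411 1417 1430 1423 1421 1419 1430 1428 1430 1435 1435
  1423]
 [1427 1430 1432 1418 1425 1428 1429 1429 1429 1427 1427 1430 1425 1425
  1436]]
```

View pics/crop2.png

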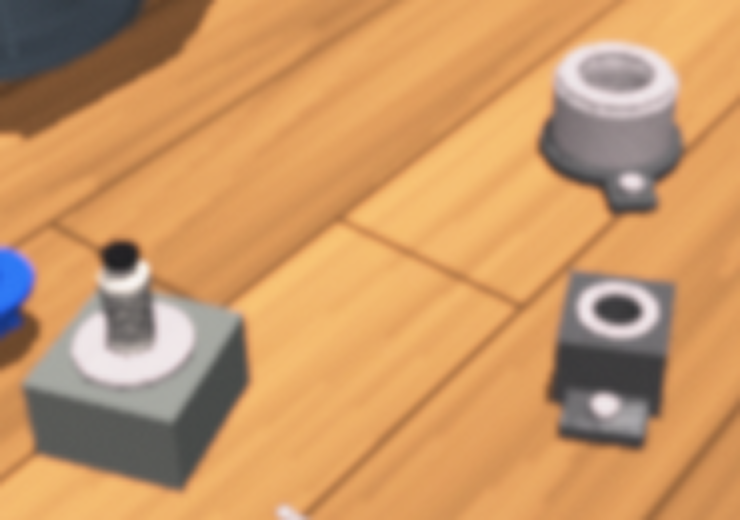

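The second crop shows the gauge in its stand, collar near crop (133,340), and the housing rim near (615,85). Gauge by camera: top (0.444,-0.257), scene (0.446,-0.261). Housing: top (0.5185,0.131), scene (0.521,0.1245). The gauge-to-housing offset agrees in both views, at about (0.0745, 0.387). I'll get the gauge's absolute position by touching it: grip once with the jaws along y, then once along x.

```bash
python3 -m creep '{"delta_rot":[[0,0,-3.07],[0,0,-3.07],[0,0,-3.07],[0,0,-3.07],[0,0,-3.07],[0,0,-3.07],[0,0,-3.07],[0,0,-3.07],[0,0,-3.07],[0,0,-3.07],[0,0,-3.07]],"slide":[[5.68,5.43,0],[5.68,5.43,0],[5.68,5.43,0],[5.68,5.43,0],[5.68,5.43,0],[5.68,5.43,0],[5.68,5.43,0],[5.68,5.43,0],[5.68,5.43,0],[5.68,5.43,0],[5.68,5.43,0]],"jaw":[1,1,1,1,1,1,1,1,1,1,1]}' 30
python3 - <<'E'
from h import *
for n in("top","scene"):
    p,D=r.snapshot(n); cv2.imwrite(f"pics/{n}1.png",p)
a=cv2.imread("pics/top1.png")[170:270,270:400];b=cv2.imread("pics/scene1.png")[120:300,80:260]
cv2.imwrite("pics/v1.png",np.hstack([cv2.resize(a,(390,300)),cv2.resize(b,(400,300))]))
o=r.get_obs();print(o["ee_pos"],o["tcp_rot"],o["wrist_force"],o["time_s"])
for n in("top","scene"):
    K,R,t=cam(n)
    for z in(.203,.06): 
        q=K@(R@np.array([*o["ee_pos"][:2],z])+t);print(n,z,q[:2]/q[2])
E
```

```text
time_s: 1.2
ee_pos: [0.4447, -0.2611, 0.2137]
tcp_rot: [-3.142, 0.0, -0.002]
wrist_force: [0.4, -0.0, 1.0]
grip_width: 0.0856
[ 0.44481607 -0.26101672  0.21377025] [-3.14158771e+00 -4.61953116e-05 -1.51454244e-03] [-0.14577642  1.04197007  0.22596268] 1.3
top 0.203 [337.49042728 219.47560676]
top 0.06 [329.57559936 219.97353748]
scene 0.203 [159.48015108 196.41051488]
scene 0.06 [167.69456094 249.58781659]
```

View pics/v1.png

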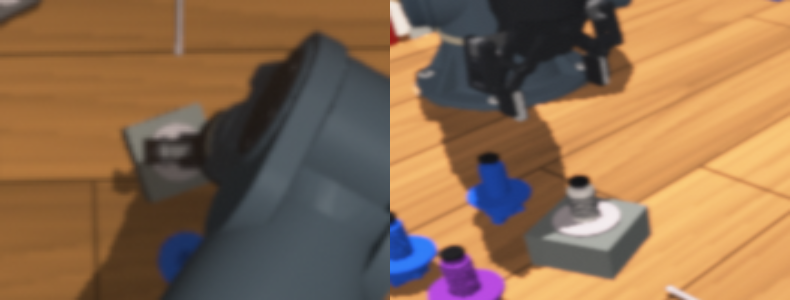

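The view shows the open jaws centred above the stand, with the stand and gauge untouched. I go down to handle height.

```bash
python3 -m creep '{"delta_rot":[[0,0,0],[0,0,0],[0,0,0],[0,0,0],[0,0,0],[0,0,0],[0,0,0]],"slide":[[0,0,-1],[0,0,-2],[0,0,-2.6],[0,0,-3.0],[0,0,-3.32],[0,0,-3.32],[0,0,-3.32]],"jaw":[1,1,1,1,1,1,1]}'
python3 -m creep '{"delta_rot":[[0,0,0],[0,0,0],[0,0,0],[0,0,0],[0,0,0],[0,0,0]],"slide":[[0,0,0],[0,0,0],[0,0,0],[0,0,0],[0,0,0],[0,0,0]],"jaw":[0.2,-0.1,-0.22,-0.3,-0.34,-0.36]}' 20
```

```text
time_s: 2.0
ee_pos: [0.4452, -0.2607, 0.0812]
tcp_rot: [-3.141, 0.0, -0.001]
wrist_force: [0.3, -0.9, -0.6]
grip_width: 0.0853
time_s: 2.6
ee_pos: [0.4455, -0.2598, 0.081]
tcp_rot: [-3.141, -0.0, 0.0]
wrist_force: [0.1, 2.8, 2.7]
grip_width: 0.0276
```

```bash
python3 -m creep '{"delta_rot":[[0,0,0],[0,0,0],[0,0,0],[0,0,0]],"slide":[[0,0,0],[0,0,0],[0,0,0],[0,0,0]],"jaw":[-0.45,-0.5,-0.5,-0.5]}' 20
```

```text
time_s: 3.0
ee_pos: [0.4455, -0.2598, 0.0811]
tcp_rot: [-3.141, -0.0, 0.0]
wrist_force: [-0.4, 4.7, 5.7]
grip_width: 0.0253
```

```bash
python3 -m creep '{"delta_rot":[[0,0,0],[0,0,0],[0,0,1],[0,0,2],[0,0,3],[0,0,4],[0,0,5],[0,0,6],[0,0,7],[0,0,8],[0,0,9],[0,0,10]],"slide":[[0,0,0],[0,0,0],[0,0,0],[0,0,0],[0,0,0],[0,0,0],[0,0,0],[0,0,0],[0,0,0],[0,0,0],[0,0,0],[0,0,0]],"jaw":[0.3,0.3,0.3,0.3,0.3,0.3,0.3,0.3,0.3,0.3,0.3,0.3]}'
python3 -m creep '{"delta_rot":[[0,0,1.25],[0,0,1.25],[0,0,1.25],[0,0,1.25]],"slide":[[0,0,0],[0,0,0],[0,0,0],[0,0,0]],"jaw":[0.3,0.3,0.3,0.3]}'
python3 -m creep '{"delta_rot":[[0,0,0],[0,0,0],[0,0,0],[0,0,0],[0,0,0],[0,0,0],[0,0,0]],"slide":[[0,0,0],[0,0,0],[0,0,0],[0,0,0],[0,0,0],[0,0,0],[0,0,0]],"jaw":[-0.1,-0.25,-0.32,-0.36,-0.4,-0.5,-0.5]}'
```

```text
time_s: 4.2
ee_pos: [0.4454, -0.2606, 0.0807]
tcp_rot: [-3.141, 0.001, 1.402]
wrist_force: [0.0, 0.5, 0.2]
grip_width: 0.0553
time_s: 4.6
ee_pos: [0.4455, -0.2604, 0.0808]
tcp_rot: [-3.141, 0.0, 1.568]
wrist_force: [-0.3, -1.0, -0.1]
grip_width: 0.0555
time_s: 5.3
ee_pos: [0.4459, -0.2603, 0.0811]
tcp_rot: [3.141, 0.0, 1.571]
wrist_force: [2.0, 1.1, 0.7]
grip_width: 0.0249
```

```bash
python3 -m creep '{"delta_rot":[[0,0,0],[0,0,0],[0,0,0],[0,0,0],[0,0,0],[0,0,0],[0,0,0],[0,0,0]],"slide":[[0,0,0],[0,0,0],[0,0,0.3],[0,0,0.8],[0,0,1.4],[0,0,2.0],[0,0,2.4],[0,0,2.4]],"jaw":[-1,-1,-1,-1,-1,-1,-1,-1]}' 70
python3 -m creep '{"delta_rot":[[0,0,0],[0,0,0],[0,0,0],[0,0,0],[0,0,0],[0,0,0],[0,0,0],[0,0,0],[0,0,0],[0,0,0],[0,0,0],[0,0,0]],"slide":[[0.2,1,0],[0.4,2,0],[0.6,3,0],[0.8,4,0],[1,5,0],[1.2,6,0],[1.4,7,0],[1.6,8,0],[1.8,9,0],[1.86,9.55,0],[1.86,9.68,0],[1.86,9.68,0]],"jaw":[-1,-1,-1,-1,-1,-1,-1,-1,-1,-1,-1,-1]}'
python3 - <<'E'
from h import *
for n in("top","scene"):
    p,D=r.snapshot(n); cv2.imwrite(f"pics/{n}2.png",p); np.save(n+"2.npy",D)
a=cv2.imread("pics/top2.png")[160:240,170:270];b=cv2.imread("pics/scene2.png")[110:230,235:345]
cv2.imwrite("pics/v2.png",np.hstack([cv2.resize(a,(375,300),interpolation=2),cv2.resize(b,(412,450),interpolation=2)[:300]]) if 0 else np.hstack([cv2.resize(a,(300,480),interpolation=2) if 0 else cv2.copyMakeBorder(cv2.resize(a,(375,300),interpolation=2),0,180,0,0,0),cv2.resize(b,(420,480),interpolation=2)]))
print(r.get_obs())
E
```

```text
time_s: 6.1
ee_pos: [0.4459, -0.2608, 0.1789]
tcp_rot: [3.14, 0.002, 1.571]
wrist_force: [-0.8, -0.6, -3.5]
grip_width: 0.0227
time_s: 7.3
ee_pos: [0.519, 0.1273, 0.1757]
tcp_rot: [-3.139, 0.001, 1.572]
wrist_force: [-0.1, -0.1, -3.3]
grip_width: 0.0224
{'time_s': 7.4, 'qpos': array([ 2.38474096e-01,  2.70361629e-01, -6.62234755e-02,  1.23586716e+00,
       -4.93350635e-04,  1.80949126e+00]), 'qd': array([-0.01213938, -0.00381451,  0.0037002 , -0.00224171,  0.00186382,
        0.00060718]), 'effort': array([ 9.95188169e-01, -5.71936655e+01,  3.54220748e+01, -2.69845244e-02,
        5.50626812e-02,  2.10941542e-02]), 'ee_pos': array([0.51925017, 0.12606502, 0.1762538 ]), 'tcp_rot': array([-3.14010031e+00,  8.70884041e-04,  1.57057655e+00]), 'wrist_force': array([ 0.4771384 , -0.76294283, -2.37367725]), 'wrist_torque': array([-0.09454674, -0.05919352, -0.03547472]), 'grip_width': 0.02271085932646095}
```

View pics/v2.png

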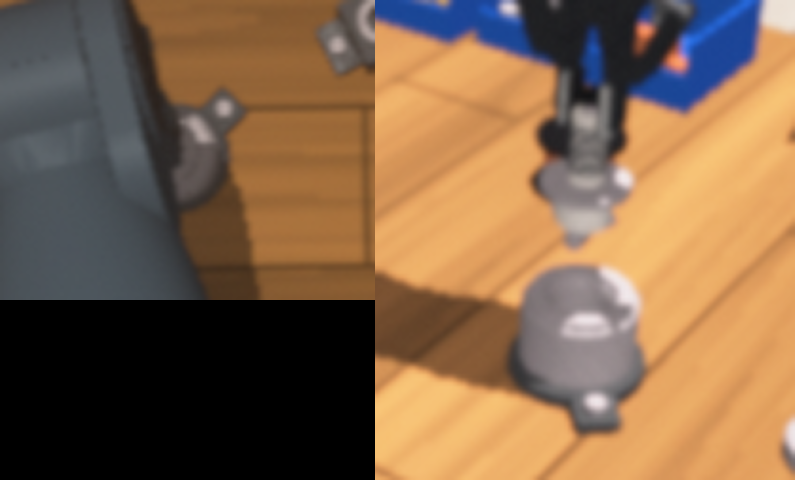

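The gauge hangs straight in the jaws above the bore, with its collar at about crop (585,182) and the rim at about (580,300). I compare collar and rim centres in the same camera.

Run:
```python
from h import *
o=r.get_obs();print(o["ee_pos"])
V=cloud("scene",np.load("scene2.npy"));V0=cloud("scene",np.load("scene0.npy"))
def c(V,lo,hi,cx,cy,rad,tag):
    m=(V[...,2]>lo)&(V[...,2]<hi)&(np.hypot(V[...,0]-cx,V[...,1]-cy)<rad);P=V[m]
    if len(P)<5:print(tag,len(P));return
    # circle fit least squares with known-free radius on all points' enclosing
    q,R=cv2.minEnclosingCircle(P[:,:2].astype(np.float32));print(tag,len(P),np.round(q,4),round(R,4),"z",P[:,2].min().round(4),P[:,2].max().round(4))
for lo,hi in((.135,.165),(.145,.16),(.11,.135)):c(V,lo,hi,.52,.125,.05,f"gauge {lo}")
for lo,hi in((.0615,.07),(.0595,.07),(.03,.055)):
    c(V0,lo,hi,.52,.125,.06,f"hous0 {lo}");c(V,lo,hi,.52,.125,.06,f"hous2 {lo}")
m=(np.hypot(V0[...,0]-.52,V0[...,1]-.125)<.043)&(V0[...,2]>.056);z=V0[...,2][m];print("rim z",np.percentile(z,[10,50,90]),np.histogram(z,bins=np.arange(.056,.074,.002)))
```

```text
[0.51925017 0.12606502 0.1762538 ]
gauge 0.135 259 [0.5197 0.1233] 0.034 z 0.1351 0.165
gauge 0.145 213 [0.5197 0.1233] 0.034 z 0.1486 0.1599
gauge 0.11 79 [0.5195 0.1223] 0.0233 z 0.1107 0.1347
hous0 0.0615 202 [0.5202 0.1262] 0.0411 z 0.0617 0.0663
hous2 0.0615 205 [0.5203 0.1278] 0.0416 z 0.0616 0.0665
hous0 0.0595 243 [0.5204 0.1249] 0.0423 z 0.0595 0.0663
hous2 0.0595 243 [0.5214 0.127 ] 0.0427 z 0.0596 0.0665
hous0 0.03 325 [0.5248 0.1195] 0.0429 z 0.03 0.0549
hous2 0.03 329 [0.5236 0.1219] 0.0433 z 0.0301 0.055
rim z [0.05789579 0.06254778 0.06504434] (array([ 37,  68,  41, 105,  82,   4,   0,   0]), array([0.056, 0.058, 0.06 , 0.062, 0.064, 0.066, 0.068, 0.07 , 0.072]))
```

```bash
python3 -m creep '{"delta_rot":[[0,0,0],[0,0,0],[0,0,0],[0,0,0],[0,0,0],[0,0,0],[0,0,0]],"slide":[[0.02,0.04,0],[0.02,0.04,-0.4],[0.02,0.04,-0.8],[0.02,0.04,-1.1],[0.02,0.04,-1.3],[0.02,0.04,-1.45],[0.02,0.04,-1.45]],"jaw":[-1,-1,-1,-1,-1,-1,-1]}'
python3 -m creep '{"delta_rot":[[0,0,0],[0,0,0],[0,0,0],[0,0,0]],"slide":[[0,0,-0.1],[0,0,-0.2],[0,0,-0.28],[0,0,-0.28]],"jaw":[-1,-1,-1,-1]}'
python3 -c "
from station import r
print(r.get_obs()['wrist_torque'])"
```

```text
time_s: 8.1
ee_pos: [0.5204, 0.1283, 0.1183]
tcp_rot: [-3.141, 0.0, 1.571]
wrist_force: [0.0, 0.0, -3.8]
grip_width: 0.023
time_s: 8.5
ee_pos: [0.5204, 0.1286, 0.1073]
tcp_rot: [-3.141, 0.0, 1.571]
wrist_force: [-0.1, -0.1, -3.0]
grip_width: 0.0225
[ 0.01264209  0.00864613 -0.00351055]
```

```bash
python3 -m creep '{"delta_rot":[[0,0,0],[0,0,0],[0,0,0]],"slide":[[0,0,-0.05],[0,0,-0.1],[0,0,-0.1]],"jaw":[-1,-1,-1]}'
python3 -c "
from station import r
print(r.get_obs()['wrist_torque'])"
```

```text
time_s: 8.8
ee_pos: [0.5207, 0.1286, 0.1037]
tcp_rot: [3.142, -0.0, 1.571]
wrist_force: [-0.9, 0.4, -2.6]
grip_width: 0.023
[ 0.03484178  0.06216944 -0.03902856]
```

```bash
python3 -m creep '{"delta_rot":[[0,0,0],[0,0,0],[0,0,0]],"slide":[[0,0,-0.03],[0,0,-0.05],[0,0,-0.05]],"jaw":[-1,-1,-1]}'
python3 -c "
from station import r
print(r.get_obs()['wrist_torque'])"
```

```text
time_s: 9.1
ee_pos: [0.5211, 0.1287, 0.1022]
tcp_rot: [3.14, -0.0, 1.571]
wrist_force: [-0.4, 0.5, 3.0]
grip_width: 0.0228
[0.02982038 0.18118123 0.00668356]
```

```bash
python3 -m creep '{"delta_rot":[[0,0,0],[0,0,0],[0,0,0]],"slide":[[0,0,-0.03],[0,0,-0.06],[0,0,-0.06]],"jaw":[-1,-1,-1]}'
python3 -c "
from station import r
print(r.get_obs()['wrist_torque'])"
```

```text
time_s: 9.4
ee_pos: [0.5208, 0.1286, 0.0994]
tcp_rot: [3.141, -0.0, 1.571]
wrist_force: [-0.2, 0.4, 1.6]
grip_width: 0.023
[0.10788365 0.11038655 0.02001765]
```

```bash
python3 -m creep '{"delta_rot":[[0,0,0],[0,0,0],[0,0,0]],"slide":[[0,0,-0.03],[0,0,-0.06],[0,0,-0.06]],"jaw":[-1,-1,-1]}'
python3 -c "
from station import r
print(r.get_obs()['wrist_torque'])"
```

```text
time_s: 9.7
ee_pos: [0.5203, 0.1285, 0.0964]
tcp_rot: [-3.141, 0.0, 1.571]
wrist_force: [-0.5, 0.3, -2.5]
grip_width: 0.0227
[ 0.10265595 -0.00100042 -0.04652244]
```

```bash
python3 -m creep '{"delta_rot":[[0,0,0],[0,0,0]],"slide":[[0,0,-0.03],[0,0,-0.04]],"jaw":[-1,-1]}'
```

```text
time_s: 9.9
ee_pos: [0.5206, 0.1286, 0.095]
tcp_rot: [-3.141, 0.0, 1.571]
wrist_force: [-1.0, 0.3, 0.7]
grip_width: 0.0223
```

```bash
python3 -m creep '{"delta_rot":[[0,0,0],[0,0,0]],"slide":[[0,0,-0.03],[0,0,-0.04]],"jaw":[-1,-1]}'
```

```text
time_s: 10.1
ee_pos: [0.5206, 0.1286, 0.0936]
tcp_rot: [-3.141, 0.0, 1.571]
wrist_force: [0.2, 0.5, 1.3]
grip_width: 0.0229
```

```bash
python3 -m creep '{"delta_rot":[[0,0,0],[0,0,0]],"slide":[[0,0,-0.03],[0,0,-0.03]],"jaw":[-1,-1]}'
```

```text
time_s: 10.3
ee_pos: [0.5204, 0.1285, 0.0921]
tcp_rot: [-3.141, 0.0, 1.571]
wrist_force: [-0.8, 2.1, -2.9]
grip_width: 0.0228
```

```bash
python3 -m creep '{"delta_rot":[[0,0,0],[0,0,0]],"slide":[[0,0,-0.02],[0,0,-0.02]],"jaw":[-1,-1]}'
```

```text
time_s: 10.5
ee_pos: [0.5206, 0.1286, 0.0916]
tcp_rot: [-3.141, -0.0, 1.571]
wrist_force: [-0.7, 1.5, -1.7]
grip_width: 0.023
```

```bash
python3 -m creep '{"delta_rot":[[0,0,0],[0,0,0]],"slide":[[0,0,-0.02],[0,0,-0.02]],"jaw":[-1,-1]}'
```

```text
time_s: 10.7
ee_pos: [0.5207, 0.1289, 0.0913]
tcp_rot: [3.141, -0.001, 1.571]
wrist_force: [-3.2, 2.7, 4.3]
grip_width: 0.023
```

```bash
python3 -m creep '{"delta_rot":[[0,0,0],[0,0,0]],"slide":[[0,0,-0.02],[0,0,-0.02]],"jaw":[-1,-1]}'
```

```text
time_s: 10.9
ee_pos: [0.5208, 0.129, 0.0913]
tcp_rot: [3.141, -0.001, 1.571]
wrist_force: [-3.8, 1.8, 12.5]
grip_width: 0.0228
```

```bash
python3 -m creep '{"delta_rot":[[0,0,0],[0,0,0],[0,0,0]],"slide":[[0,0,0],[0,0,0],[0,0,0]],"jaw":[-1,-1,-1]}'
```

```text
time_s: 11.2
ee_pos: [0.5208, 0.129, 0.0912]
tcp_rot: [3.141, -0.001, 1.571]
wrist_force: [-5.5, 1.6, 12.2]
grip_width: 0.0227
```

```bash
python3 -m creep '{"delta_rot":[[0,0,0],[0,0,0],[0,0,0],[0,0,0],[0,0,0],[0,0,0],[0,0,0],[0,0,0],[0,0,0]],"slide":[[0,0,0],[0,0,0],[0,0,0],[0,0,0.3],[0,0,0.9],[0,0,1.5],[0,0,1.75],[0,0,1.75],[0,0,1.75]],"jaw":[0.3,0.3,0.3,0.3,0.3,0.3,0.3,0.3,0.3]}'
python3 -m creep '{"delta_rot":[[0,0,0],[0,0,0],[0,0,0],[0,0,0],[0,0,0],[0,0,0],[0,0,0],[0,0,0]],"slide":[[0,0,0],[0,0,0],[0,0,0],[0,0,0],[0,0,0],[0,0,0],[0,0,0],[0,0,0]],"jaw":[-1,-1,-1,-1,-1,-1,-1,-1]}' 40
python3 - <<'E'
from h import *
p,D=r.snapshot("scene"); cv2.imwrite("pics/scene3.png",p)
cv2.imwrite("pics/v3.png",cv2.resize(p[90:230,225:350],(500,560),interpolation=2))
V=cloud("scene",D);m=np.hypot(V[...,0]-.52,V[...,1]-.126)<.05
z=V[...,2]
print(r.get_obs()["wrist_force"])
E
```

```text
time_s: 12.1
ee_pos: [0.5204, 0.1285, 0.1596]
tcp_rot: [-3.141, 0.0, 1.571]
wrist_force: [-0.8, -0.8, -0.8]
grip_width: 0.0559
time_s: 12.9
ee_pos: [0.5207, 0.1286, 0.1601]
tcp_rot: [-3.142, -0.0, 1.571]
wrist_force: [-0.1, 0.3, 0.3]
grip_width: -0.0003
[ 0.30962277  0.22211437 -0.88610495]
```

View pics/v3.png

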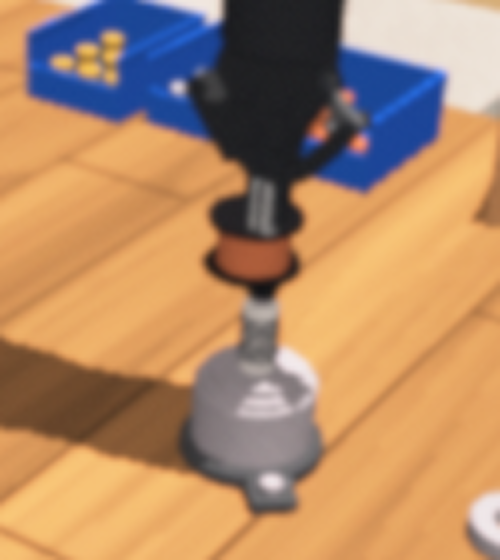

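The gauge sits home in the housing (crop (262,350)), upright. The shut fingers at (262,225) are above the button at (262,290), and the reel behind is well away. I lower onto the button.

```bash
python3 -m creep '{"delta_rot":[[0,0,0],[0,0,0],[0,0,0],[0,0,0],[0,0,0]],"slide":[[0,0,-0.15],[0,0,-0.28],[0,0,-0.33],[0,0,-0.36],[0,0,-0.36]],"jaw":[-1,-1,-1,-1,-1]}'
```

```text
time_s: 13.45
ee_pos: [0.5206, 0.1285, 0.1454]
tcp_rot: [-3.141, 0.0, 1.571]
wrist_force: [0.9, -0.1, -0.6]
grip_width: -0.0002
```

```bash
python3 -m creep '{"delta_rot":[[0,0,0],[0,0,0]],"slide":[[0,0,-0.03],[0,0,-0.03]],"jaw":[-1,-1]}'
```

```text
time_s: 13.65
ee_pos: [0.5207, 0.1286, 0.1445]
tcp_rot: [-3.142, 0.0, 1.571]
wrist_force: [0.4, 0.6, 0.3]
grip_width: 0.0001
```

```bash
python3 -m creep '{"delta_rot":[[0,0,0],[0,0,0]],"slide":[[0,0,-0.03],[0,0,-0.03]],"jaw":[-1,-1]}'
```

```text
time_s: 13.85
ee_pos: [0.5206, 0.1286, 0.1432]
tcp_rot: [-3.141, 0.0, 1.571]
wrist_force: [-0.1, 0.3, -0.2]
grip_width: 0.0
```

```bash
python3 -m creep '{"delta_rot":[[0,0,0],[0,0,0]],"slide":[[0,0,-0.03],[0,0,-0.03]],"jaw":[-1,-1]}'
```

```text
time_s: 14.05
ee_pos: [0.5206, 0.1285, 0.1419]
tcp_rot: [-3.141, 0.0, 1.571]
wrist_force: [0.0, 0.8, 0.2]
grip_width: -0.0001
```

```bash
python3 -m creep '{"delta_rot":[[0,0,0],[0,0,0]],"slide":[[0,0,-0.03],[0,0,-0.03]],"jaw":[-1,-1]}'
```

```text
time_s: 14.25
ee_pos: [0.5206, 0.1286, 0.1407]
tcp_rot: [-3.141, 0.0, 1.571]
wrist_force: [-0.1, -0.3, 0.3]
grip_width: -0.0001
```

```bash
python3 -m creep '{"delta_rot":[[0,0,0],[0,0,0]],"slide":[[0,0,-0.03],[0,0,-0.03]],"jaw":[-1,-1]}'
```

```text
time_s: 14.45
ee_pos: [0.5206, 0.1285, 0.1395]
tcp_rot: [-3.141, 0.0, 1.571]
wrist_force: [-0.3, -0.0, -0.6]
grip_width: -0.0003
```

Run:
```python
from h import *
p,D=r.snapshot("scene"); cv2.imwrite("pics/scene4.png",p)
cv2.imwrite("pics/v4.png",cv2.resize(p[130:200,260:320],(600,700),interpolation=2)[:600])
V=cloud("scene",D)
for v in range(135,186,2):
    k=[u for u in range(283,299) if abs(V[v,u,0]-.52)<.05 and abs(V[v,u,1]-.126)<.05]
    print(v,len(k),V[v,k,2].mean().round(4) if k else None,V[v,k,:2].mean(0).round(3) if k else None, p[v,290])
```

```text
135 16 0.2152 [0.521 0.117] [34 30 30]
137 16 0.2094 [0.521 0.118] [34 31 30]
139 14 0.2061 [0.525 0.115] [34 31 31]
141 13 0.2011 [0.527 0.115] [46 44 44]
143 13 0.1939 [0.526 0.118] [86 87 89]
145 11 0.1876 [0.524 0.118] [111 113 116]
147 11 0.1818 [0.524 0.118] [113 114 118]
149 12 0.1757 [0.523 0.118] [114 115 119]
151 11 0.1698 [0.525 0.119] [113 115 118]
153 8 0.1643 [0.524 0.118] [114 116 121]
155 4 0.1584 [0.525 0.118] [100 111 146]
157 0 None None [ 59  90 166]
159 0 None None [ 41  60 113]
161 7 0.1345 [0.52  0.127] [22 23 28]
163 8 0.1324 [0.522 0.12 ] [31 29 30]
165 8 0.123 [0.52  0.125] [ 98  98 105]
167 10 0.1191 [0.522 0.122] [160 165 175]
169 10 0.1154 [0.525 0.118] [161 168 177]
171 10 0.1088 [0.525 0.119] [120 123 129]
173 10 0.1026 [0.525 0.119] [102 103 108]
175 9 0.0965 [0.525 0.118] [115 117 124]
177 14 0.083 [0.521 0.129] [103 104 109]
179 16 0.078 [0.524 0.129] [110 112 118]
181 16 0.0737 [0.527 0.126] [143 147 156]
183 16 0.0702 [0.529 0.122] [149 152 162]
185 16 0.0699 [0.534 0.114] [147 145 155]
```

View pics/v4.png

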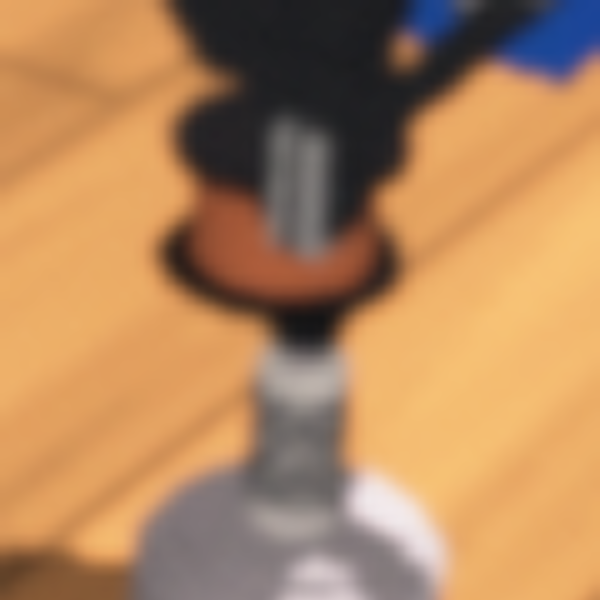

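The fingertips (crop (300,250)) are still about 6 px, roughly 20 mm, above the button top at (303,315). They stand farther back than the description suggests. I keep descending under force watch.

```bash
python3 -m creep '{"delta_rot":[[0,0,0],[0,0,0],[0,0,0],[0,0,0]],"slide":[[0,0,-0.08],[0,0,-0.16],[0,0,-0.22],[0,0,-0.25]],"jaw":[-1,-1,-1,-1]}'
```

```text
time_s: 14.9
ee_pos: [0.5205, 0.1285, 0.1292]
tcp_rot: [-3.141, 0.0, 1.571]
wrist_force: [0.4, -0.9, 0.5]
grip_width: -0.0001
```

```bash
python3 -m creep '{"delta_rot":[[0,0,0],[0,0,0]],"slide":[[0,0,-0.03],[0,0,-0.04]],"jaw":[-1,-1]}'
```

```text
time_s: 15.1
ee_pos: [0.5206, 0.1286, 0.1279]
tcp_rot: [-3.141, 0.0, 1.571]
wrist_force: [-0.5, -0.0, -0.2]
grip_width: -0.0001
```

```bash
python3 -m creep '{"delta_rot":[[0,0,0],[0,0,0]],"slide":[[0,0,-0.03],[0,0,-0.04]],"jaw":[-1,-1]}'
```

```text
time_s: 15.3
ee_pos: [0.5207, 0.1286, 0.1264]
tcp_rot: [-3.142, -0.0, 1.571]
wrist_force: [-0.2, -0.3, 0.1]
grip_width: -0.0002
```

```bash
python3 -m creep '{"delta_rot":[[0,0,0],[0,0,0],[0,0,0]],"slide":[[0,0,-0.03],[0,0,-0.06],[0,0,-0.06]],"jaw":[-1,-1,-1]}'
```

```text
time_s: 15.6
ee_pos: [0.5206, 0.1286, 0.1239]
tcp_rot: [-3.141, 0.0, 1.571]
wrist_force: [-0.1, 0.6, -0.3]
grip_width: -0.0001
```

```bash
python3 -m creep '{"delta_rot":[[0,0,0],[0,0,0]],"slide":[[0,0,-0.03],[0,0,-0.03]],"jaw":[-1,-1]}'
```

```text
time_s: 15.8
ee_pos: [0.5206, 0.1286, 0.1227]
tcp_rot: [-3.141, 0.0, 1.571]
wrist_force: [0.3, -0.5, -0.3]
grip_width: 0.0001
```

Run:
```python
from h import *
p,D=r.snapshot("scene"); cv2.imwrite("pics/scene5.png",p);print(r.get_obs()["ee_pos"])
cv2.imwrite("pics/v5.png",cv2.resize(p[130:200,260:320],(600,700),interpolation=2)[:600])
```

```text
[0.52059679 0.1285638  0.12279784]
```

View pics/v5.png

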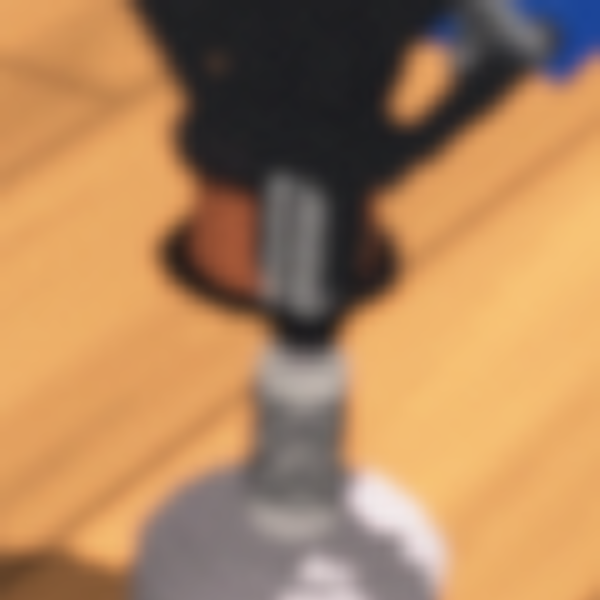

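The tips (crop y≈312) are now practically at the button top (y≈315). I continue in 1 mm steps.

```bash
python3 -m creep '{"delta_rot":[[0,0,0],[0,0,0]],"slide":[[0,0,-0.025],[0,0,-0.025]],"jaw":[-1,-1]}'
```

```text
time_s: 16.05
ee_pos: [0.5206, 0.1286, 0.1218]
tcp_rot: [-3.141, 0.0, 1.571]
wrist_force: [-0.5, 1.1, -0.7]
grip_width: 0.0004
```

```bash
python3 -m creep '{"delta_rot":[[0,0,0],[0,0,0]],"slide":[[0,0,-0.025],[0,0,-0.025]],"jaw":[-1,-1]}'
```

```text
time_s: 16.25
ee_pos: [0.5206, 0.1286, 0.1208]
tcp_rot: [-3.141, 0.0, 1.571]
wrist_force: [-0.8, 0.1, 0.5]
grip_width: 0.0
```

```bash
python3 -m creep '{"delta_rot":[[0,0,0],[0,0,0]],"slide":[[0,0,-0.025],[0,0,-0.025]],"jaw":[-1,-1]}'
```

```text
time_s: 16.45
ee_pos: [0.5206, 0.1286, 0.1198]
tcp_rot: [-3.141, 0.0, 1.571]
wrist_force: [0.3, 0.3, -0.3]
grip_width: 0.0002
```

```bash
python3 -m creep '{"delta_rot":[[0,0,0],[0,0,0]],"slide":[[0,0,-0.025],[0,0,-0.025]],"jaw":[-1,-1]}'
```

```text
time_s: 16.65
ee_pos: [0.5206, 0.1286, 0.1188]
tcp_rot: [-3.141, 0.0, 1.571]
wrist_force: [-0.7, -0.9, 1.0]
grip_width: -0.0002
```

```bash
python3 -m creep '{"delta_rot":[[0,0,0],[0,0,0]],"slide":[[0,0,-0.025],[0,0,-0.025]],"jaw":[-1,-1]}'
```

```text
time_s: 16.85
ee_pos: [0.5206, 0.1286, 0.1178]
tcp_rot: [-3.141, 0.0, 1.571]
wrist_force: [-0.8, -0.5, 0.1]
grip_width: 0.0001
```

```bash
python3 -m creep '{"delta_rot":[[0,0,0],[0,0,0]],"slide":[[0,0,-0.025],[0,0,-0.025]],"jaw":[-1,-1]}'
```

```text
time_s: 17.05
ee_pos: [0.5209, 0.1286, 0.1174]
tcp_rot: [3.141, -0.0, 1.571]
wrist_force: [-1.7, -0.7, 7.3]
grip_width: 0.0001
```

```bash
python3 -m creep '{"delta_rot":[[0,0,0],[0,0,0]],"slide":[[0,0,-0.025],[0,0,-0.025]],"jaw":[-1,-1]}'
```

```text
time_s: 17.25
ee_pos: [0.5209, 0.1286, 0.1166]
tcp_rot: [3.141, -0.0, 1.571]
wrist_force: [-2.4, 0.1, 7.6]
grip_width: 0.0002
```

Run:
```python
from h import *
p,D=r.snapshot("scene"); cv2.imwrite("pics/scene6.png",p);print(r.get_obs()["ee_pos"])
cv2.imwrite("pics/v6.png",cv2.resize(p[130:200,260:320],(600,700),interpolation=2)[:600])
for f in(4,5,6): print(cv2.imread(f"pics/scene{f}.png")[150:172,290].max(1))
a=[cv2.imread(f"pics/top{i}.png") for i in(0,)]
```

```text
[0.52086548 0.1286127  0.11663933]
[118 118 119 121 129 146 162 166 152 113  62  28  23  31  60 105 147 175
 186 177 153 129]
[113 118 118 116 118 118 118 119 121 121 109  77  42  33  60 106 148 175
 186 177 153 130]
[ 62  91 112 117 117 119 119 120 119 121 121 120 108  78  64  97 145 175
 185 176 151 125]
```

Contact: the button starts to give at about 7.5 N. I press it through.

```bash
python3 -m creep '{"delta_rot":[[0,0,0],[0,0,0],[0,0,0]],"slide":[[0,0,-0.03],[0,0,-0.06],[0,0,-0.06]],"jaw":[-1,-1,-1]}'
```

```text
time_s: 17.6
ee_pos: [0.5209, 0.1286, 0.1143]
tcp_rot: [3.141, -0.0, 1.571]
wrist_force: [-2.4, -0.8, 8.7]
grip_width: 0.0001
```

```bash
python3 -m creep '{"delta_rot":[[0,0,0],[0,0,0],[0,0,0],[0,0,0]],"slide":[[0,0,-0.025],[0,0,-0.025],[0,0,-0.025],[0,0,-0.025]],"jaw":[-1,-1,-1,-1]}'
```

```text
time_s: 18.0
ee_pos: [0.5209, 0.1286, 0.1134]
tcp_rot: [3.14, -0.0, 1.571]
wrist_force: [-2.5, -0.5, 9.4]
grip_width: -0.0
```

The button is pressed about 4 mm at 9.4 N. Now I release it, open, and go down to re-grip somewhat lower than before.

```bash
python3 -m creep '{"delta_rot":[[0,0,0],[0,0,0],[0,0,0],[0,0,0],[0,0,0],[0,0,0],[0,0,0],[0,0,0],[0,0,0]],"slide":[[0,0,0.1],[0,0,0.2],[0,0,0.5],[0,0,0.8],[0,0,0.8],[0,0,0.8],[0,0,0.8],[0,0,0.8],[0,0,0.8]],"jaw":[-1,-1,-1,-1,0.4,0.4,0.4,0.4,0.4]}'
python3 -m creep '{"delta_rot":[[0,0,0],[0,0,0],[0,0,0],[0,0,0],[0,0,0],[0,0,0]],"slide":[[0,0,-0.4],[0,0,-0.8],[0,0,-1.1],[0,0,-1.35],[0,0,-1.45],[0,0,-1.45]],"jaw":[0.4,0.4,0.4,0.4,0.4,0.4]}'
python3 - <<'E'
from h import *
p,D=r.snapshot("scene"); cv2.imwrite("pics/scene7.png",p)
cv2.imwrite("pics/v7.png",cv2.resize(p[100:210,235:345],(600,600),interpolation=2))
E
```

```text
time_s: 18.9
ee_pos: [0.5204, 0.1285, 0.1441]
tcp_rot: [-3.141, 0.0, 1.571]
wrist_force: [-0.0, 0.0, -0.6]
grip_width: 0.0592
time_s: 19.5
ee_pos: [0.5204, 0.1285, 0.086]
tcp_rot: [-3.141, 0.0, 1.571]
wrist_force: [0.5, 0.1, -0.7]
grip_width: 0.0598
```

View pics/v7.png

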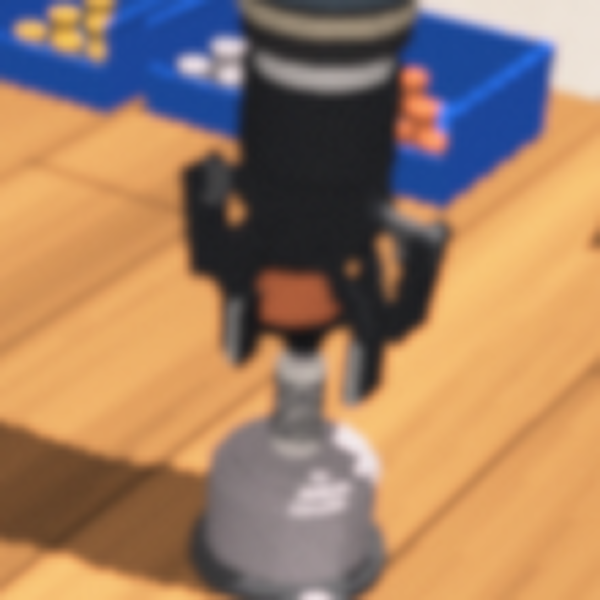

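The open fingers straddle the handle at crop (238,360) and (365,400), with the tips about a third of the way down it. The palm is well above the button. I lower 10 mm more, then grip.

```bash
python3 -m creep '{"delta_rot":[[0,0,0],[0,0,0],[0,0,0]],"slide":[[0,0,-0.13],[0,0,-0.25],[0,0,-0.25]],"jaw":[0.4,0.4,0.4]}'
python3 -m creep '{"delta_rot":[[0,0,0],[0,0,0],[0,0,0],[0,0,0],[0,0,0],[0,0,0],[0,0,0]],"slide":[[0,0,0],[0,0,0],[0,0,0],[0,0,0],[0,0,0],[0,0,0],[0,0,0]],"jaw":[0,-0.2,-0.35,-0.6,-1,-1,-1]}' 60
```

```text
time_s: 19.85
ee_pos: [0.5204, 0.1285, 0.0759]
tcp_rot: [-3.141, 0.0, 1.571]
wrist_force: [-0.4, -0.6, -0.1]
grip_width: 0.0597
time_s: 20.55
ee_pos: [0.5207, 0.1286, 0.0769]
tcp_rot: [3.141, -0.0, 1.571]
wrist_force: [-2.3, -0.6, 5.1]
grip_width: 0.0242
```

```bash
python3 -m creep '{"delta_rot":[[0,0,0],[0,0,0],[0,0,0],[0,0,0],[0,0,0],[0,0,0]],"slide":[[0,0,0.03],[0,0,0.07],[0,0,0.12],[0,0,0.18],[0,0,0.25],[0,0,0.25]],"jaw":[-1,-1,-1,-1,-1,-1]}'
```

```text
time_s: 21.15
ee_pos: [0.5209, 0.1287, 0.0875]
tcp_rot: [3.141, -0.0, 1.571]
wrist_force: [-3.2, -0.7, 1.3]
grip_width: 0.0239
```

```bash
python3 -m creep '{"delta_rot":[[0,0,0],[0,0,0],[0,0,0],[0,0,0],[0,0,0],[0,0,0],[0,0,0],[0,0,0],[0,0,0],[0,0,0],[0,0,0],[0,0,0]],"slide":[[0,0,0.07],[0,0,0.15],[0,0,0.23],[0,0,0.31],[0,0,0.4],[0,0,0.5],[0,0,0.6],[0,0,0.8],[0,0,1.1],[0,0,1.5],[0,0,1.85],[0,0,1.85]],"jaw":[-1,-1,-1,-1,-1,-1,-1,-1,-1,-1,-1,-1]}'
python3 - <<'E'
from h import *
p,D=r.snapshot("scene"); cv2.imwrite("pics/scene8.png",p)
cv2.imwrite("pics/v8.png",cv2.resize(p[100:210,235:345],(600,600),interpolation=2))
print(r.get_obs())
E
```

```text
time_s: 22.35
ee_pos: [0.522, 0.1289, 0.163]
tcp_rot: [3.138, -0.001, 1.571]
wrist_force: [1.0, -0.3, -4.2]
grip_width: 0.024
{'time_s': 22.4, 'qpos': array([ 2.42083129e-01,  2.79152230e-01, -9.19665458e-02,  1.19725364e+00,
        4.40168429e-05,  1.81276267e+00]), 'qd': array([-0.00026953,  0.01675735, -0.03628998, -0.01735584, -0.00038158,
        0.00016663]), 'effort': array([ 1.55922444e-03, -5.93171453e+01,  3.61121106e+01,  3.74092832e-01,
        5.30977457e-03,  1.82139206e-05]), 'ee_pos': array([0.52147087, 0.12877927, 0.16175625]), 'tcp_rot': array([ 3.13924990e+00, -6.23532725e-04,  1.57091390e+00]), 'wrist_force': array([ 0.91454834,  0.25370482, -3.77142206]), 'wrist_torque': array([ 0.04996755, -0.00894804, -0.02392606]), 'grip_width': 0.024216730779607867}
```

View pics/v8.png

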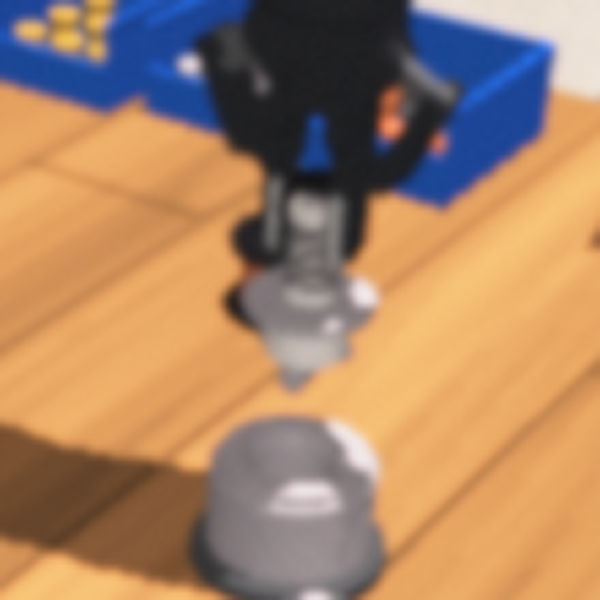

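The gauge is out and upright below the jaws, at crop (308,300), with the bore clear beneath it. I return to the stand by the reverse shift.

```bash
python3 -m creep '{"delta_rot":[[0,0,0],[0,0,0],[0,0,0],[0,0,0],[0,0,0],[0,0,0],[0,0,0],[0,0,0],[0,0,0],[0,0,0],[0,0,0],[0,0,0]],"slide":[[-0.2,-1,0],[-0.4,-2,0],[-0.6,-3,0],[-0.8,-4,0],[-1,-5,0],[-1.2,-6,0],[-1.4,-7,0],[-1.6,-8,0],[-1.8,-9,0],[-1.88,-9.55,0],[-1.88,-9.7,0],[-1.88,-9.7,0]],"jaw":[-1,-1,-1,-1,-1,-1,-1,-1,-1,-1,-1,-1]}'
python3 -m creep '{"delta_rot":[[0,0,0],[0,0,0],[0,0,0],[0,0,0],[0,0,0]],"slide":[[0,0,0],[0,0,0],[0,0,-0.5],[0,0,-1],[0,0,-1]],"jaw":[-1,-1,-1,-1,-1]}'
python3 - <<'E'
from h import *
p,D=r.snapshot("scene"); cv2.imwrite("pics/scene9.png",p); V=cloud("scene",D)
o=r.get_obs();print(o["ee_pos"],o["tcp_rot"]);c=o["ee_pos"]
for lo,hi in((.1,.122),(.045,.058)):
    m=(V[...,2]>lo)&(V[...,2]<hi)&(np.hypot(V[...,0]-c[0],V[...,1]-c[1])<.08);P=V[m];print(lo,len(P),np.round(cv2.minEnclosingCircle(P[:,:2].astype(np.float32))[0],4),cv2.minEnclosingCircle(P[:,:2].astype(np.float32))[1])
E
```

```text
time_s: 23.6
ee_pos: [0.4451, -0.2598, 0.1599]
tcp_rot: [-3.141, -0.001, 1.569]
wrist_force: [1.1, -0.2, -3.8]
grip_width: 0.0242
time_s: 24.1
ee_pos: [0.4442, -0.2576, 0.1185]
tcp_rot: [-3.138, -0.002, 1.572]
wrist_force: [-0.4, 0.7, -3.4]
grip_width: 0.0245
[ 0.44490776 -0.2580783   0.11984528] [-3.13944899e+00 -1.28833247e-03  1.57236130e+00]
0.1 428 [ 0.4444 -0.2603] 0.0337454117834568
0.045 856 [ 0.4454 -0.2608] 0.06301844865083694
```

```bash
python3 -m creep '{"delta_rot":[[0,0,0],[0,0,0],[0,0,0],[0,0,0],[0,0,0]],"slide":[[0.02,-0.03,0],[0.02,-0.03,0],[0.02,-0.03,0],[0.02,-0.03,-0.2],[0.02,-0.03,-0.3]],"jaw":[-1,-1,-1,-1,-1]}'
python3 -m creep '{"delta_rot":[[0,0,0],[0,0,0],[0,0,0],[0,0,0],[0,0,0]],"slide":[[0,0,-0.12],[0,0,-0.25],[0,0,-0.35],[0,0,-0.4],[0,0,-0.4]],"jaw":[-1,-1,-1,-1,-1]}'
```

```text
time_s: 24.65
ee_pos: [0.4461, -0.2606, 0.1079]
tcp_rot: [-3.141, -0.0, 1.571]
wrist_force: [-0.6, -0.5, -4.4]
grip_width: 0.0243
time_s: 25.15
ee_pos: [0.4461, -0.2605, 0.0921]
tcp_rot: [-3.141, -0.0, 1.571]
wrist_force: [0.2, -0.1, -3.3]
grip_width: 0.0243
```

```bash
python3 -m creep '{"delta_rot":[[0,0,0],[0,0,0],[0,0,0],[0,0,0]],"slide":[[0,0,-0.08],[0,0,-0.16],[0,0,-0.24],[0,0,-0.24]],"jaw":[-1,-1,-1,-1]}'
```

```text
time_s: 25.55
ee_pos: [0.446, -0.2604, 0.0824]
tcp_rot: [-3.141, -0.0, 1.571]
wrist_force: [-0.4, -0.0, -3.6]
grip_width: 0.0241
```

```bash
python3 -m creep '{"delta_rot":[[0,0,0],[0,0,0],[0,0,0],[0,0,0]],"slide":[[0,0,-0.08],[0,0,-0.16],[0,0,-0.22],[0,0,-0.22]],"jaw":[-1,-1,-1,-1]}'
```

```text
time_s: 25.95
ee_pos: [0.446, -0.2605, 0.0736]
tcp_rot: [-3.141, -0.0, 1.571]
wrist_force: [-0.2, 0.4, -3.1]
grip_width: 0.0241
```

```bash
python3 -m creep '{"delta_rot":[[0,0,0],[0,0,0],[0,0,0]],"slide":[[0,0,-0.05],[0,0,-0.08],[0,0,-0.08]],"jaw":[-1,-1,-1]}'
```

```text
time_s: 26.25
ee_pos: [0.4462, -0.2606, 0.0707]
tcp_rot: [-3.141, -0.0, 1.571]
wrist_force: [-0.3, -0.8, -2.9]
grip_width: 0.024
```

Clean entry so far. I lower in 1 mm steps until it seats.

```bash
python3 -m creep '{"delta_rot":[[0,0,0],[0,0,0]],"slide":[[0,0,-0.03],[0,0,-0.05]],"jaw":[-1,-1]}'
```

```text
time_s: 26.45
ee_pos: [0.4463, -0.2606, 0.0688]
tcp_rot: [3.142, 0.0, 1.571]
wrist_force: [0.2, -0.3, -3.5]
grip_width: 0.0245
```

```bash
python3 -m creep '{"delta_rot":[[0,0,0],[0,0,0]],"slide":[[0,0,-0.025],[0,0,-0.03]],"jaw":[-1,-1]}'
```

```text
time_s: 26.65
ee_pos: [0.4462, -0.2606, 0.0676]
tcp_rot: [-3.141, -0.0, 1.571]
wrist_force: [0.1, -0.6, -3.8]
grip_width: 0.0242
```

```bash
python3 -m creep '{"delta_rot":[[0,0,0],[0,0,0]],"slide":[[0,0,-0.02],[0,0,-0.025]],"jaw":[-1,-1]}'
```

```text
time_s: 26.85
ee_pos: [0.4463, -0.2607, 0.0669]
tcp_rot: [3.141, 0.0, 1.571]
wrist_force: [-1.1, 1.4, 2.3]
grip_width: 0.0244
```

It seated at TCP z 0.0669, as predicted. I release, retreat upward and look.

```bash
python3 -m creep '{"delta_rot":[[0,0,0],[0,0,0],[0,0,0],[0,0,0],[0,0,0],[0,0,0],[0,0,0],[0,0,0],[0,0,0],[0,0,0]],"slide":[[0,0,0],[0,0,0],[0,0,0],[0,0,0],[0,0,0.3],[0,0,0.9],[0,0,1.8],[0,0,2.8],[0,0,3.5],[0,0,3.5]],"jaw":[-0.2,0.1,0.4,0.4,0.4,0.4,0.4,0.4,0.4,0.4]}'
python3 -m creep '{"delta_rot":[[0,0,0],[0,0,0],[0,0,0],[0,0,0],[0,0,0]],"slide":[[0,0,0],[0,0,0],[0,0,0],[0,0,0],[0,0,0]],"jaw":[0.4,0.4,0.4,0.4,0.4]}'
python3 - <<'E'
from h import *
p,D=r.snapshot("scene"); cv2.imwrite("pics/scene10.png",p); V=cloud("scene",D)
o=r.get_obs();c=(.4459,-.26)
for lo,hi in((.0595,.075),(.075,.105),(.105,.14)):
    m=(V[...,2]>lo)&(V[...,2]<hi)&(np.hypot(V[...,0]-c[0],V[...,1]-c[1])<.05);P=V[m];q=cv2.minEnclosingCircle(P[:,:2].astype(np.float32));print(lo,len(P),np.round(q[0],4),q[1],P[:,2].max())
a=cv2.imread("pics/scene0.png")
f=lambda i:cv2.resize(i[200:300,60:320],(780,300),interpolation=2)
cv2.imwrite("pics/v10.png",np.vstack([f(a),f(p)]))
d=cv2.absdiff(a,p).max(2); 
for n,b in(("reel",(272,135,305,163)),("bearing",(338,208,372,234)),("driver",(200,288,290,352))): print(n,d[b[1]:b[3],b[0]:b[2]].max(),d[b[1]:b[3],b[0]:b[2]].mean())
E
```

```text
time_s: 27.85
ee_pos: [0.448, -0.2617, 0.2116]
tcp_rot: [3.135, 0.004, 1.571]
wrist_force: [1.1, -0.1, 0.1]
grip_width: 0.0595
time_s: 28.35
ee_pos: [0.4461, -0.2605, 0.2061]
tcp_rot: [-3.141, -0.001, 1.571]
wrist_force: [-1.2, -0.2, -0.6]
grip_width: 0.0599
0.0595 274 [ 0.4472 -0.2629] 0.03349437192082405 0.07484027064110678
0.075 134 [ 0.4472 -0.2633] 0.013522285968065262 0.10499321296975951
0.105 134 [ 0.4469 -0.2633] 0.013016795739531517 0.12601854780391217
reel 9 5.341991341991342
bearing 9 6.52262443438914
driver 9 6.090277777777778
```

View pics/v10.png

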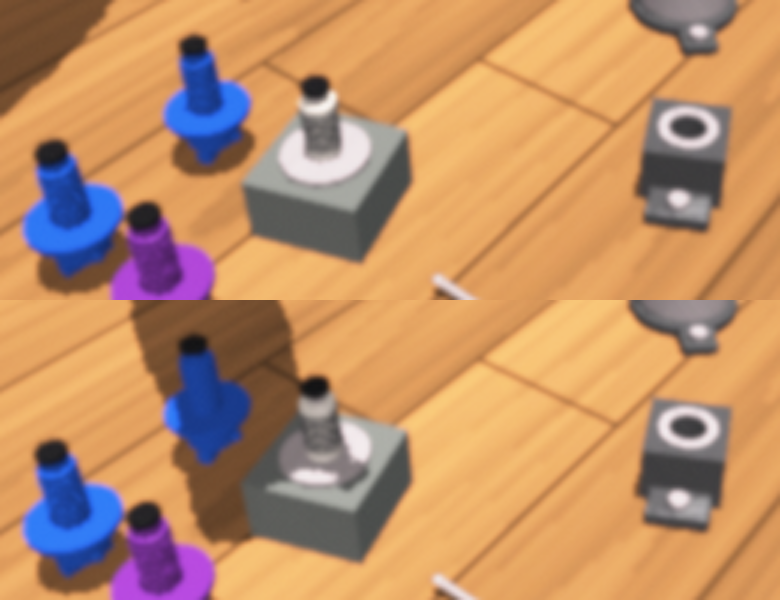

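The gauge hangs upright in the stand, as in the first picture (above), within 1 mm of its original place and height. The reel, bearing and screwdriver are unchanged. I hand the job in.

```bash
python3 -c "
from station import r
print(r.close_job())"
```

```text
the job is handed in; nothing more can be done
None
```

The whole sequence went through and the job is handed in at about 28.4 s of the 67 s. The one thing I could not check is the reading itself: the 44 mm over the tips was never measured directly.

**What was done**
- **Bore:** I found the gauge by camera and by gripping it lightly from two directions. I pushed it into the bore until the wrist force read 12.2–12.5 N with the collar stalled on the rim, and held it there for 0.3 s.
- **Button:** I let go and pressed the button about 4 mm with the shut fingers, at up to 9.4 N, then released it.
- **Return:** I drew the gauge straight up and out, hung it back in the stand until it seated, opened the jaws and moved up clear.

**Last checks**
- **Hanging:** The camera shows the gauge upright and within about 1 mm of its original place, with its top at the original 0.126 m. Wrist force is near zero.
- **Other objects:** The reel, bearing and screwdriver are unchanged between the first and last pictures.

**What disagreed or is inferred**
- **Plungers:** That they sprung out and locked is inferred from the press force and travel.
- **Cameras:** The two cameras disagreed by about 5–8 mm in y. I resolved this by touch and by comparing positions within a single view.
- **Fingertips:** When shut they met the button with the TCP about 26–29 mm lower than the stated 11 mm lead would give. I therefore pressed by force and gripped lower the second time. I did not find the cause.

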